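Zero the photometer and hold the tall cuvette in its light path

TASK

With the photometer's light path still empty, press the hinged spring pedal down to its stop for a moment to zero it, and let it come up again. Then take the tall cuvette out of the rack, gripping it by its two frosted faces only and never touching its clear windows, and hold it upright in the gap of the photometer, touching nothing there, so that the beam runs straight in through one window and out through the other. Finish while still holding it there; leave the two short cuvettes in the rack and the cup and dropper bottle where they stand.

Things in the scene. Friction and masses are not known exactly. Their poses are not given: they have to be found in the camera images.
- pedal (a joint): hinge of the pedal's grey treadle, rad: 0 = up (at rest), 0.22 = down on its stop. A spring returns it; it takes about 3 N on the pad to start and 9 N to reach the stop. The hinge pin runs along the pedal base's y, 24 mm above the bench, at the end away from the robot (base x = +45 mm)
- pedal_base: fixed dark steel base plate of the pedal, 124 x 70 x 10 mm (x, y, z); origin at the centre of its underside on the bench; the free end of the treadle, with the ribbed rubber pad, is towards its -x, the hinge towards its +x
- pedal_pad (a point): centre of the top of the ribbed rubber pad (52 x 48 mm) on the treadle, where to press; 76 mm from the hinge pin; moves with the treadle, about 49 mm above the bench when up, 32 mm when down (17 mm of travel, downward)
- cell_rack: fixed grey plastic block 46 x 146 x 22 mm (x, y, z) with three rectangular wells in a row along its y, 48 mm apart, 16 mm deep (floor 6 mm above the bench), 1.5 mm play round a cuvette; origin at the centre of its underside on the bench; holds three cuvettes in any order
- tall_cell: the tall cuvette, 16 x 27 x 55 mm (x, y, z), about 40 g, with a small grey stopper, in one of the three wells, its x and y along the rack's x and y; origin at the centre of its underside. The two white frosted faces are the wide ones (25 mm wide, full height), facing +x and -x, 16 mm apart: grip across these. 39 mm stands out of the rack (top 61 mm above the bench)
- tall_cell_windows: the two clear windows of the tall cuvette, 12 mm wide and 54 mm high, on its narrow faces at +y and -y, standing 1 mm proud of the ends of the frosted faces; origin at the cuvette's centre, 27.5 mm above its underside; the light must run along its y. Not to be touched
- short_cell_a: a short cuvette, same plan but 38 mm high, in one of the wells (22 mm stands out); origin at the centre of its underside; stays in the rack
- short_cell_b: another short cuvette, identical, in the remaining well; stays in the rack
- photometer: fixed open photometer, 90 x 216 x 112 mm; origin at the centre of its underside. Base plate 14 mm thick; white lamp housing at +y, smaller grey detector head at -y, both 112 mm high and up to 66 mm deep in x, each with a round dark nose 26 mm across; nose faces at y = +-38 mm (76 mm gap). The gap is open to front, back and top; the beam runs along y
- light_path (a point): middle of the beam, midway between the two noses, 85 mm above the bench; axes as the photometer's (beam along y). The cuvette's centre belongs here
- sample_cup: small open translucent cup, 44 mm across, 50 mm high, loose on the bench behind the rack; a bystander
- dropper_bottle: small white bottle, 36 mm across, 78 mm high, loose on the bench behind the rack; a bystander
Not all that is in view belongs to the job. What is shaped like the tall_cell but yellow is not meant.

How it is judged:
By the outcome, as a careful person would: the job done as asked, in the order asked, and still so for the second after the job is handed in, while the arm keeps its last pose, push and grip.
It also fails if it takes over 51 s, if anything falls off the work surface, if the arm or the gripper's body presses on something with over 40 N, if the wrist force passes 120 N, or if a joint passes its speed limit or range.

ROBOT

A 6-joint arm with a two-finger parallel gripper is mounted at the origin on a cart in front of the work surface, level with it; the furniture and walls round the work are solid. World frame = base frame: x ahead of the robot, y to its left, z up, the work surface at z = 0. Lengths are in m, angles in rad, forces in N, time in s.
With the tool pointing down it reaches from about 0.225 to 0.875 m from the base axis. Payload 3.4 kg.
Tool frame: the origin (TCP) lies on the centre line of the jaws, within the pads' length; the fingertips stand 11 mm ahead of it and the grasp point (between the pads) lies 8 mm behind it; z points along the fingers, y is the line along which they close (so a half turn about z gives the same grasp; the last joint's range is limited). The gripper opens to 85 mm and grips with 20 to 120 N. Pads are 22 mm wide; open, the fingers measure 114 mm over their backs; the gripper's body (76 mm by 85 mm) begins 54 mm behind the grasp point. The pads swing forward as they close: fully open they stand 13 mm farther back than shut.
Start: joints at [1.142, 0.276, 1.505, -0, 1.361, -0.121], TCP at [0.174, 0.548, 0.242] pointing down, gripper open.
Joint ranges: [-2.89, 2.89], [-0.75, 2.08], [0.22, 2.7], [-1.18, 4.32], [0.11, 2.71], [-2.7, 2.7]. Speed limits (rad/s): [2.57, 2.57, 3.14, 3.14, 3.14, 3.14].

INTERFACE

Orientations are given as a unit quaternion [w, x, y, z].
In Python, from rig import manip, eyes, job gives the robot as it stands.
- The arm moves only by the tool drive_tool, never from a script. Its argument "rows" is a list of rows, each a list of 3 entries, a list of its own where there are three numbers: the turn, a rotation vector about the world's x, y, z in rad, then the shift along the world's x, y, z in cm, then the finger opening in cm, from 0 to 8.54. A call has 1 to 8 rows; each row shifts and turns the commanded pose from where the row before left it; what a row does not reach is not made up. A row lasts 1/8 s, in which the tool goes at most 62.5 mm and 10.7 degrees, less where a joint would pass 70% of its speed; a pose out of reach is approached as far as the arm can. A call is refused whole if a number of a shift passes 6.25 or a number of a turn 0.188, either way. A call with a gripper value outside its range is refused whole. The fingers move at their own pace and stop on an object; "force" is the grip in N (left out, the last holds). Time passes only in rows, so rows that do not move let the fingers close. It gives the time, the measured TCP pose, the force, the opening and the grip force at its end, in the units of the state.
- manip.get_state(): the state, without advancing time (a new reading comes with each control period).
- eyes.get_image(name): name is "side" or "top"; returns the picture (400x640x3 uint8, red, green, blue); there is no depth.
- eyes.get_calibration(name): a dict with "camera_matrix" (3x3 intrinsics, pixels), "view" (4x4, takes a point from world to camera coordinates). Camera axes: x right, y up, looking along -z (the intrinsics and any distortion apply to the point x, -y, -z); pixel columns grow to the right and rows downward; lengths in m; the calibration is good to about 2 mm. A picture is of the moment at which its call begins. get_calibration takes no time and is no camera call.
- job.sign_off(): hands the job in; it is judged then, once.
The state is a dict: "clock": time; "qpos": joint angles; "qd": joint speeds; "effort": joint torques, N m; "position": TCP position; "ee_rot": TCP orientation; "contact_force": force on the tool from outside, world axes, zero at the start; "moment": the same for the moment, N m; "width": finger opening in m; "gripper_force": force on a finger pad.
Only numpy, scipy, OpenCV 4.12 (cv2) and the standard library are available. Lean on these libraries where they do the work, as an engineer would, in place of code of your own. Each camera call takes 0.05 s, during which the arm holds its last target. There are 200 camera calls.

## Working session

There is one attempt and no reset: what is moved stays moved. The work goes in short steps, Python scripts to look and compute and a tool call to move; the robot and the scene stay as the last step left them, time stands still between calls to the robot, and variables do not carry over. Pictures are saved under pics/ and viewed, at most 10 in all, crops included, and the job is handed in when it is done.

Besides the shell and the picture viewer there is one more tool, called after ">>>" as a command line: name --argument value ..., lists and objects as JSON in quotes. drive_tool: Moves the arm, as the interface text tells. Its arguments: {"type":"object","properties":{"rows":{"type":"array"},"force":{"type":"number"}},"required":["rows"]}

```bash
mkdir -p pics; cat > h.py <<'E'
import numpy as np, cv2
from rig import manip, eyes, job
def cal(n):
    c=eyes.get_calibration(n); return np.array(c["camera_matrix"]),np.array(c["view"]),c
def proj(n,p):
    K,V,_=cal(n); q=V[:3,:3]@np.array(p,float)+V[:3,3]; q=K@np.array([q[0],-q[1],-q[2]]); return q[:2]/q[2]
def ray(n,uv):
    K,V,_=cal(n); d=np.linalg.inv(K)@np.array([uv[0],uv[1],1.]); d=np.array([d[0],-d[1],-d[2]]); R=V[:3,:3]
    return -R.T@V[:3,3], R.T@d
def onz(n,uv,z):
    o,d=ray(n,uv); return o+d*(z-o[2])/d[2]
def snap(n,f):
    im=eyes.get_image(n); cv2.imwrite(f"pics/{f}.png",im[:,:,::-1]); return im
E
python3 - <<'E'
from h import *
for n in("top","side"):
    snap(n,n+"0"); K,V,c=cal(n); print(n,K.round(1).tolist(),c.keys(),(-V[:3,:3].T@V[:3,3]).round(3)); 
print(manip.get_state())
E
```

```text
top [[435.1, 0.0, 322.6], [0.0, 435.1, 201.9], [0.0, 0.0, 1.0]] dict_keys(['camera_matrix', 'view']) [ 0.454 -0.055  1.226]
side [[403.5, 0.0, 322.2], [0.0, 403.5, 199.0], [0.0, 0.0, 1.0]] dict_keys(['camera_matrix', 'view']) [ 0.07  -0.714  0.627]
{'clock': 0.1, 'qpos': array([ 1.14201407e+00,  2.76530263e-01,  1.50602701e+00,  2.70897304e-05,
        1.36068038e+00, -1.21008508e-01]), 'qd': array([-0.00046574, -0.00199822, -0.00442877,  0.00042254, -0.00121906,
        0.00041642]), 'effort': array([ 2.12728184e-03, -4.17701554e+01, -2.46404564e+01, -3.98743587e-04,
        5.87022791e-03, -1.87051782e-06]), 'position': array([0.17399961, 0.54756421, 0.24151888]), 'ee_rot': array([-2.36011684e-04,  1.53282972e-01,  9.88181994e-01, -7.88022143e-04]), 'contact_force': array([-0.25440074, -0.94854575, -0.69970352]), 'moment': array([-0.01851855,  0.00161664, -0.02064215]), 'gripper_force': 0.0, 'width': 0.08518153441673297}
```

View pics/top0.png

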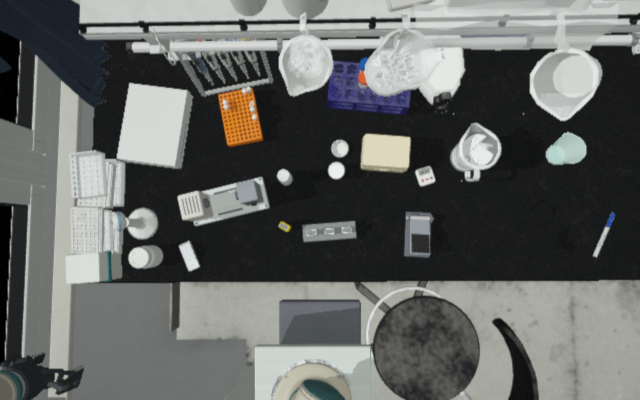

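View pics/side0.png

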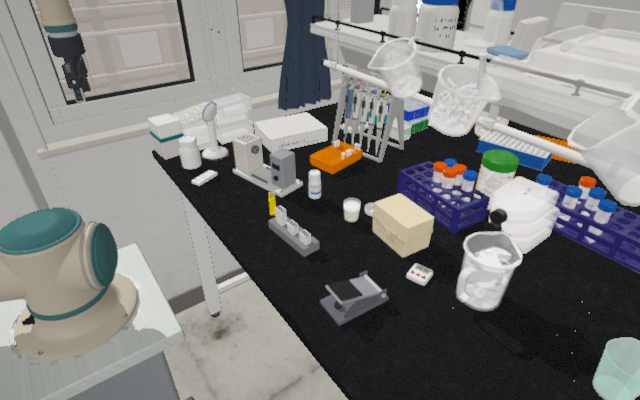

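Top view: rack at (329,231), pedal at (418,234), photometer at (225,200), yellow decoy standing on the bench at (285,227). Side view: rack at (294,235), pedal at (354,297), photometer at (267,165), decoy at (271,204). Next I'll enlarge the rack to tell the three cuvettes apart.

```bash
python3 - <<'E'
import cv2, numpy as np
t=cv2.imread("pics/top0.png"); s=cv2.imread("pics/side0.png")
def c(im,x,y,w,h,k): return cv2.resize(im[y:y+h,x:x+w],None,fx=k,fy=k,interpolation=cv2.INTER_CUBIC)
a=c(t,295,215,70,35,5.7); b=c(s,255,185,70,75,5.7)
p=c(t,395,205,45,60,5.7); q=c(t,170,165,110,70,5)
cv=np.zeros((600,800,3),np.uint8)
for im,(x,y) in ((c(t,295,213,70,35,5.7),(0,0)),(c(t,170,170,110,60,3.6),(400,0)),(c(s,257,185,70,75,5),(0,220)),(c(t,398,208,40,55,6),(400,230))):
    cv[y:y+im.shape[0],x:x+im.shape[1]]=im[:600-y,:800-x]
cv2.imwrite("pics/crop.png",cv)
E
```

```text
(no output)
```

View pics/crop.png

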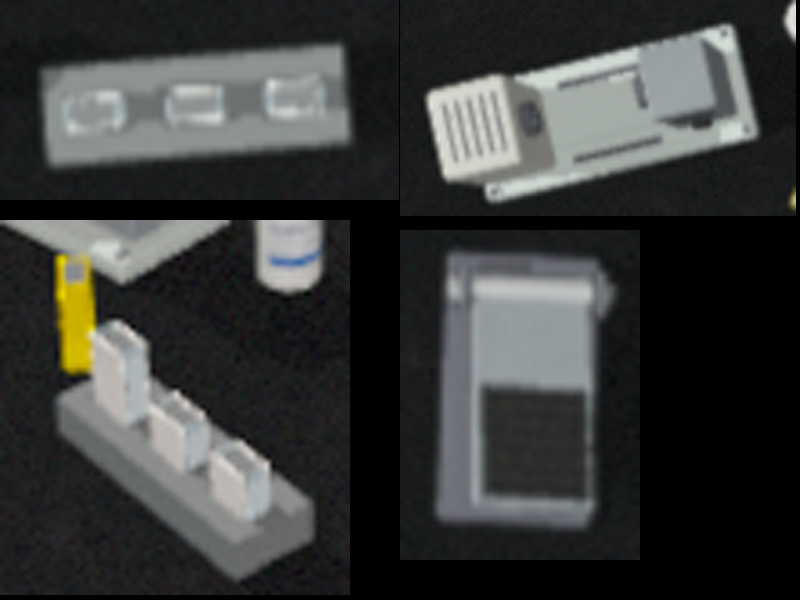

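Candidates in the rack (top-view pixels): left (312,233), middle (329,231), right (347,230). In the side view the left one, at (278,203), stands clearly taller and is clear/white. The yellow one at (271,204) stands on the bench outside the rack. So the tall_cell is in the left (+y) well. Now I'll measure.

```bash
cat > m.py <<'E'
from h import *
T=cv2.cvtColor(cv2.imread("pics/top0.png"),cv2.COLOR_BGR2GRAY)
def rect(x0,y0,x1,y1,th):
    m=np.zeros_like(T); m[y0:y1,x0:x1]=(T[y0:y1,x0:x1]>th)*255
    c=max(cv2.findContours(m,cv2.RETR_EXTERNAL,cv2.CHAIN_APPROX_NONE)[0],key=cv2.contourArea)
    return cv2.boxPoints(cv2.minAreaRect(c))
def rep(nm,b,z):
    p=np.array([onz("top",u,z)[:2] for u in b]); e=np.roll(p,-1,0)-p; L=np.hypot(*e.T); k=L.argmax(); a=np.degrees(np.arctan2(e[k][1],e[k][0]))
    print(nm,p.mean(0).round(4),L.round(3),"yaw of y axis",((a%180)-90).round(2))
rep("rack",rect(295,215,365,250,60),.020)
rep("pedal",rect(395,205,440,263,50),.005)
A=lambda o,k,L:[(o[0]+x/k,o[1]+y/k) for x,y in L]
print("rack eye"); rep("r",A((294.6,212.6),5.7,[(42,68),(343,45),(352,142),(48,167)]),.022)
ph=A((169.6,169.6),3.6,[(335,25),(357,135),(90,200)]); P=[onz("top",u,.014)[:2] for u in ph]
print("phot c",(P[0]+P[2])/2,"yaw",np.degrees(np.arctan2(*((P[2]-P[1])[::-1])))-90, [np.linalg.norm(P[1]-P[0]),np.linalg.norm(P[2]-P[1])])
print("slots mid",onz("top",A((169.6,169.6),3.6,[(208,113)])[0],.014))
pad=A((397.6,207.6),6,[(82,155),(190,160),(186,270),(80,265)]); rep("pad",pad,.049)
# stopper/tops
for nm,u,z in (("tall",(95,112),.061),("mid",(195,104),.044),("right",(296,98),.044)): print(nm,onz("top",A((294.6,212.6),5.7,[u])[0],z).round(4))
E
python3 m.py
```

```text
rack [ 0.4665 -0.0491] [0.149 0.05  0.149 0.05 ] yaw of y axis 3.98
pedal [ 0.4562 -0.2974] [0.126 0.079 0.126 0.078] yaw of y axis 85.79
rack eye
r [ 0.4663 -0.0495] [0.146 0.047 0.147 0.048] yaw of y axis 4.32
phot c [0.55314328 0.23123949] yaw 13.260530770736125 [np.float64(0.08805450424862364), np.float64(0.2135892193252265)]
slots mid [0.55258891 0.23502841 0.014     ]
pad [ 0.4325 -0.2934] [0.048 0.049 0.047 0.049] yaw of y axis 87.68
tall [ 0.4631 -0.0022  0.061 ]
mid [ 0.4667 -0.0491  0.044 ]
right [ 0.4692 -0.0971  0.044 ]
```

>>> drive_tool --rows '[[[0, 0, -0.15], [2, -5.5, 0], 0], [[0, 0, -0.15], [2, -5.5, 0], 0], [[0, 0, -0.15], [2, -5.5, 0], 0], [[0, 0, -0.15], [2, -5.5, 0], 0], [[0, 0, -0.15], [2, -5.5, 0], 0], [[0, 0, -0.15], [2, -5.5, 0], 0], [[0, 0, -0.15], [2, -5.5, 0], 0], [[0, 0, -0.15], [2, -5.5, 0], 0]]'

```text
clock: 1.1
position: [0.3343, 0.1063, 0.2423]
ee_rot: [0.0, 0.686, 0.727, 0.0]
contact_force: [1.6, 0.3, -0.5]
width: 0.0
gripper_force: 0.0
```

```bash
python3 - <<'E'
from h import *
s=cv2.imread("pics/side0.png");t=cv2.imread("pics/top0.png")
def box(im,n,c,yaw,hx,hy,z,k,o):
    a=np.radians(yaw);R=np.array([[np.cos(a),-np.sin(a)],[np.sin(a),np.cos(a)]])
    q=[(proj(n,[*(np.array(c)+R@[x,y]),z])+.5-np.array(o))*k for x,y in((-hx,-hy),(hx,-hy),(hx,hy),(-hx,hy))]
    cv2.polylines(im,[np.int32(np.round(q))],True,(0,0,255),1)
out=[]
for n,im,o,w,h in(("top",t,(170,160),120,70),("side",s,(225,120),120,90)):
    k=6;c=cv2.resize(im[o[1]:o[1]+h,o[0]:o[0]+w],None,fx=k,fy=k,interpolation=cv2.INTER_CUBIC)
    box(c,n,(.553,.2325),13.3,.045,.108,.014,k,o); box(c,n,(.553,.2325),13.3,.0,.038,.085,k,o)
    out.append(c)
out=np.vstack(out); out=cv2.resize(out,None,fx=.62,fy=.62,interpolation=cv2.INTER_AREA);print(out.shape);cv2.imwrite("pics/ov.png",out)
E
```

```text
(595, 446, 3)
```

View pics/ov.png

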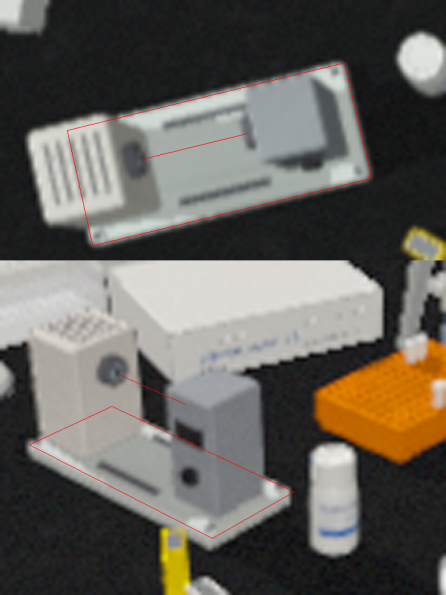

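The overlay matches the photometer in both views: the base outline lies on the plate and the beam line ends on the lamp nose. Now to the pedal.

>>> drive_tool --rows '[[[0, 0, 0], [1.2, -5, -1.8], 0], [[0, 0, 0], [1.2, -5, -1.8], 0], [[0, 0, 0], [1.2, -5, -1.8], 0], [[0, 0, 0], [1.2, -5, -1.8], 0], [[0, 0, 0], [1.2, -5, -1.8], 0], [[0, 0, 0], [1.2, -5, -1.8], 0], [[0, 0, 0], [1.2, -5, -1.8], 0], [[0, 0, 0], [1.2, -5, -1.8], 0]]'

```text
clock: 2.1
position: [0.4302, -0.2936, 0.0974]
ee_rot: [-0.0, 0.685, 0.729, 0.0]
contact_force: [0.4, -0.7, 0.3]
width: -0.0004
gripper_force: 0.0
```

>>> drive_tool --rows '[[[0, 0, 0], [0, 0, -1.0], 0], [[0, 0, 0], [0, 0, -1.0], 0], [[0, 0, 0], [0, 0, -0.8], 0], [[0, 0, 0], [0, 0, 0], 0], [[0, 0, 0], [0, 0, 0], 0]]'

```text
clock: 2.72
position: [0.4305, -0.2915, 0.0709]
ee_rot: [0.0, 0.684, 0.729, 0.0]
contact_force: [0.3, -0.6, 0.7]
width: 0.0002
gripper_force: 0.0
```

```bash
python3 - <<'E'
from h import *
o=[]
for n in("top","side"):
    im=snap(n,n+"1"); p=proj(n,[.431,-.294,.05]).astype(int); 
    o.append(cv2.resize(im[max(p[1]-50,0):p[1]+50,p[0]-65:p[0]+65,::-1],(390,300),interpolation=cv2.INTER_CUBIC))
cv2.imwrite("pics/ped.png",np.hstack(o)); print(manip.get_state()["position"])
E
```

```text
[ 0.43056508 -0.29186634  0.07094677]
```

View pics/ped.png

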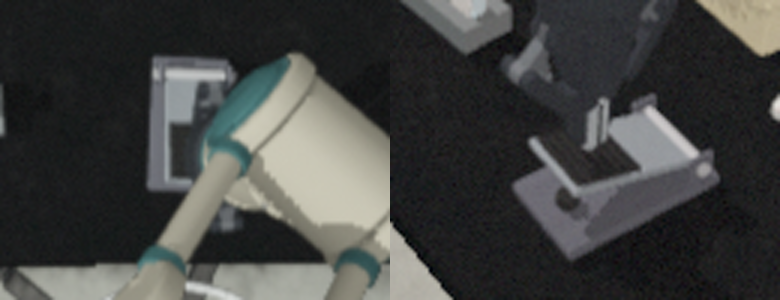

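The closed fingertips stand about 1 cm above the pad, near its middle (crop px (598,148) in the side half). Pressing now.

>>> drive_tool --rows '[[[0, 0, 0], [0, 0, -0.8], 0], [[0, 0, 0], [0, 0, -0.6], 0], [[0, 0, 0], [0, 0, -0.6], 0], [[0, 0, 0], [0, 0, -0.5], 0], [[0, 0, 0], [0, 0, -0.2], 0], [[0, 0, 0], [0, 0, 0], 0]]'

```text
clock: 3.58
position: [0.4286, -0.2919, 0.0437]
ee_rot: [-0.001, 0.684, 0.729, -0.001]
contact_force: [-6.1, -0.1, 10.2]
width: -0.0002
gripper_force: 4.8
```

>>> drive_tool --rows '[[[0, 0, 0], [0, 0, -0.1], 0], [[0, 0, 0], [0, 0, -0.1], 0], [[0, 0, 0], [0, 0, 0], 0]]'

```text
clock: 3.95
position: [0.4285, -0.292, 0.0432]
ee_rot: [-0.001, 0.684, 0.729, -0.001]
contact_force: [-9.5, 1.6, 22.5]
width: 0.0001
gripper_force: 10.8
```

At the stop: 2 mm more command moved it only 0.5 mm and the force rose to 22 N. Lifting and moving over the tall cuvette.

>>> drive_tool --rows '[[[0, 0, 0], [0, 0, 2], 0], [[0, 0, 0], [0, 0, 4], 0], [[0, 0, 0.01], [0, 1.5, 4], 5], [[0, 0, 0], [0.6, 5.5, 0], 5], [[0, 0, 0], [0.8, 5.5, 0], 5], [[0, 0, 0], [0.8, 5.5, 0], 5], [[0, 0, 0], [0.7, 5.5, 0], 5], [[0, 0, 0], [0.4, 5.5, 0], 5]]'

```text
clock: 4.95
position: [0.4634, -0.0002, 0.1409]
ee_rot: [0.0, 0.681, 0.732, 0.0]
contact_force: [1.3, 0.2, -0.7]
width: 0.0503
gripper_force: 0.0
```

>>> drive_tool --rows '[[[0, 0, 0], [0, 0, 0], 5], [[0, 0, 0], [0, 0, 0], 5]]'

```text
clock: 5.2
position: [0.4631, -0.0021, 0.1409]
ee_rot: [0.0, 0.68, 0.733, -0.0]
contact_force: [-0.3, -0.8, 0.2]
width: 0.0504
gripper_force: 0.0
```

```bash
python3 - <<'E'
from h import *
im=snap("side","s2"); s=manip.get_state(); print(s["position"],s["ee_rot"],np.degrees(2*np.arctan2(s["ee_rot"][2],s["ee_rot"][1]))-90,s["contact_force"])
g=np.clip(im.astype(float)*1.3,0,255).astype(np.uint8)[...,::-1]
cv2.imwrite("pics/s2c.png",np.hstack([cv2.resize(g[100:270,220:340],(400,567),interpolation=cv2.INTER_CUBIC),cv2.resize(g[240:340,300:400],(400,567),interpolation=cv2.INTER_CUBIC)]))
E
```

```text
[ 0.46321097 -0.00268795  0.14099325] [ 3.67642001e-05  6.80970484e-01  7.32310818e-01 -2.54265862e-04] 4.160943100392672 [-0.51668043 -0.36343582  0.61021176]
```

View pics/s2c.png

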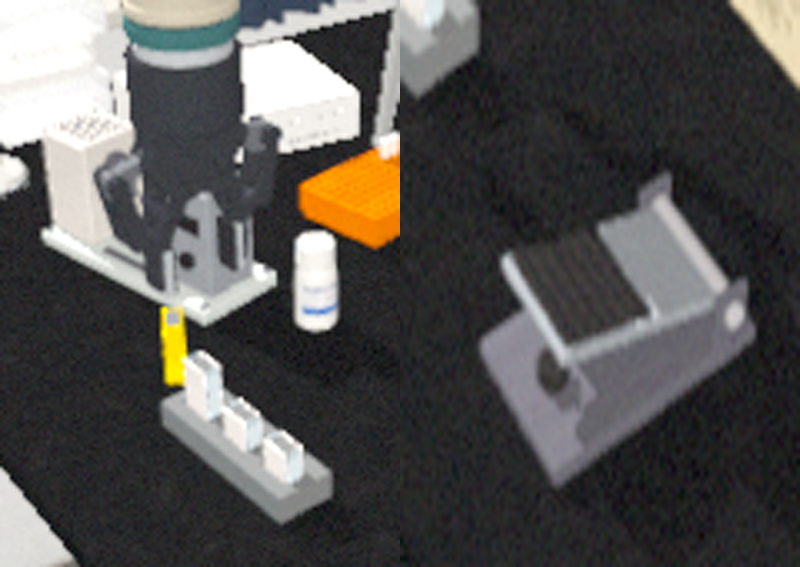

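The pedal is up again, and the open fingers straddle the tall cuvette's line, clear of the decoy (side crop px (172,345)). Descending.

>>> drive_tool --rows '[[[0, 0, 0], [0, 0.1, -2.5], 5], [[0, 0, 0], [0, 0, -2.5], 5], [[0, 0, 0], [0, 0, -2.5], 5], [[0, 0, 0], [0, 0, -1.5], 5], [[0, 0, 0], [0, 0, -1.0], 5], [[0, 0, 0], [0, 0, 0], 5], [[0, 0, 0], [0, 0, 0], 5]]'

```text
clock: 6.12
position: [0.4638, -0.0015, 0.0418]
ee_rot: [0.001, 0.681, 0.732, 0.0]
contact_force: [0.7, -0.7, -0.7]
width: 0.05
gripper_force: 0.0
```

>>> drive_tool --force 30 --rows '[[[0, 0, 0], [0, 0, 0], 3], [[0, 0, 0], [0, 0, 0], 2.4], [[0, 0, 0], [0, 0, 0], 2], [[0, 0, 0], [0, 0, 0], 1.7], [[0, 0, 0], [0, 0, 0], 1.5], [[0, 0, 0], [0, 0, 0], 1.2], [[0, 0, 0], [0, 0, 0], 1], [[0, 0, 0], [0, 0, 0], 1]]'

```text
clock: 7.12
position: [0.4631, -0.0009, 0.0414]
ee_rot: [-0.0, 0.681, 0.732, 0.0]
contact_force: [-1.2, 0.3, 1.3]
width: 0.0156
gripper_force: 29.4
```

```bash
python3 - <<'E'
from h import *
im=snap("side","s3"); s=manip.get_state(); print(s["position"],s["contact_force"],s["moment"])
cv2.imwrite("pics/s3c.png",cv2.resize(im[170:260,240:340,::-1],(600,540),interpolation=cv2.INTER_CUBIC))
E
```

```text
[ 0.4631734  -0.00092591  0.04136311] [-0.47516171 -0.60650948  2.38528972] [0.11148252 0.12690766 0.04267008]
```

View pics/s3c.png

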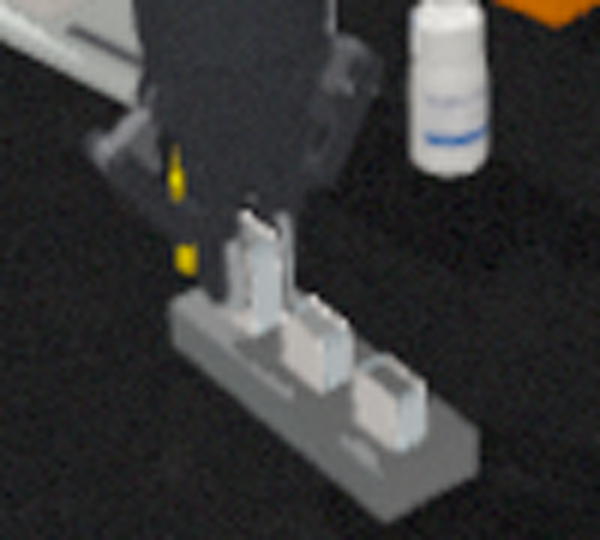

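Gripped across the frosted faces (width 15.6 mm). The visible window in the side crop, at (265,290), is free. Lifting straight up, then over the gap.

>>> drive_tool --rows '[[[0, 0, 0], [0, 0, 0.5], 1], [[0, 0, 0], [0, 0, 1], 1], [[0, 0, 0], [0, 0, 2], 1], [[0, 0, 0], [0, 0, 2.5], 1], [[0, 0, 0], [0, 0, 3], 1], [[0, 0, 0], [0, 0, 3], 1], [[0, 0, 0], [0, 0, 2.5], 1], [[0, 0, 0], [0, 0, 1.5], 1]]'

```text
clock: 8.18
position: [0.4638, -0.0011, 0.2035]
ee_rot: [0.001, 0.681, 0.732, 0.001]
contact_force: [-0.7, -0.5, -1.0]
width: 0.0153
gripper_force: 29.3
```

>>> drive_tool --rows '[[[0, 0, 0.02], [0.7, 1.8, 0], 1], [[0, 0, 0.02], [1.3, 3.5, 0], 1], [[0, 0, 0.02], [1.4, 3.6, 0], 1], [[0, 0, 0.02], [1.4, 3.6, 0], 1], [[0, 0, 0.02], [1.4, 3.6, 0], 1], [[0, 0, 0.02], [1.3, 3.5, 0], 1], [[0, 0, 0.02], [1.0, 2.5, 0], 1], [[0, 0, 0.02], [0.5, 1.2, 0], 1]]'

```text
clock: 9.18
position: [0.5535, 0.2332, 0.2017]
ee_rot: [0.0, 0.619, 0.785, 0.0]
contact_force: [-0.8, -0.3, 0.8]
width: 0.0159
gripper_force: 29.3
```

>>> drive_tool --rows '[[[0, 0, 0], [0, 0, 0], 1], [[0, 0, 0], [0, 0, 0], 1]]'

```text
clock: 9.43
position: [0.5528, 0.231, 0.2014]
ee_rot: [0.0, 0.62, 0.784, -0.0]
contact_force: [-0.4, 0.1, -0.1]
width: 0.0156
gripper_force: 29.3
```

```bash
python3 - <<'E'
from h import *
im=snap("side","s4"); s=manip.get_state(); print(s["position"],s["ee_rot"],np.degrees(2*np.arctan2(s["ee_rot"][2],s["ee_rot"][1]))-90,s["width"])
cv2.imwrite("pics/s4c.png",cv2.resize(im[70:260,200:350,::-1],(470,595),interpolation=cv2.INTER_CUBIC))
E
```

```text
[0.55278833 0.2309249  0.20146957] [ 7.87711966e-05  6.20506304e-01  7.84201377e-01 -3.49099717e-04] 13.29376042694686 0.015559103477401836
```

View pics/s4c.png

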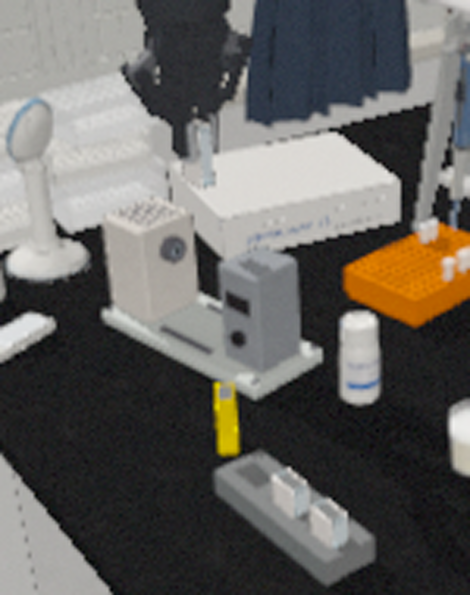

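The cuvette hangs upright above the gap, the decoy is untouched, and both short cuvettes are still in the rack. Lowering.

>>> drive_tool --rows '[[[0, 0, 0], [0, 0.1, -1.5], 1], [[0, 0, 0], [0, 0, -2], 1], [[0, 0, 0], [0, 0, -2], 1], [[0, 0, 0], [0, 0, -2], 1], [[0, 0, 0], [0, 0, -1.7], 1], [[0, 0, 0], [0, 0, -1.1], 1], [[0, 0, 0], [0, 0, -0.5], 1], [[0, 0, 0], [0, 0, 0], 1]]'

```text
clock: 10.48
position: [0.5532, 0.2329, 0.0932]
ee_rot: [-0.0, 0.62, 0.784, -0.0]
contact_force: [0.4, 0.3, -0.4]
width: 0.0154
gripper_force: 29.3
```

```bash
python3 - <<'E'
from h import *
o=[]
for n in("side","top"):
    im=snap(n,n+"5")[...,::-1]; p=proj(n,[.553,.2325,.085]); w,h=40,50; x,y=(p-[w,h]).astype(int); k=5
    c=cv2.resize(im[y:y+2*h,x:x+2*w],None,fx=k,fy=k,interpolation=cv2.INTER_CUBIC)
    if n=="side":
        a=np.radians(13.3); e=[np.array([.553-np.sin(a)*d,.2325+np.cos(a)*d,.085]) for d in(.038,-.038)]
        q=[tuple(int(v) for v in (proj(n,z)+.5-[x,y])*k) for z in e]
        cv2.line(c,*q,(0,0,255),1)
        for dz in(-.0275,.0275): cv2.circle(c,tuple(int(v) for v in (proj(n,[.553,.2325,.085+dz])+.5-[x,y])*k),3,(0,255,0),1)
    o.append(c)
cv2.imwrite("pics/fin.png",np.hstack(o)); s=manip.get_state(); print(s["position"],np.degrees(2*np.arctan2(s["ee_rot"][2],s["ee_rot"][1]))-90,s["contact_force"],s["ee_rot"])
E
```

```text
[0.55365452 0.23310439 0.09386437] 13.345248052777492 [ 0.13209805 -0.92795522  0.24228109] [3.62463699e-04 6.20153806e-01 7.84479996e-01 5.11965782e-04]
```

View pics/fin.png

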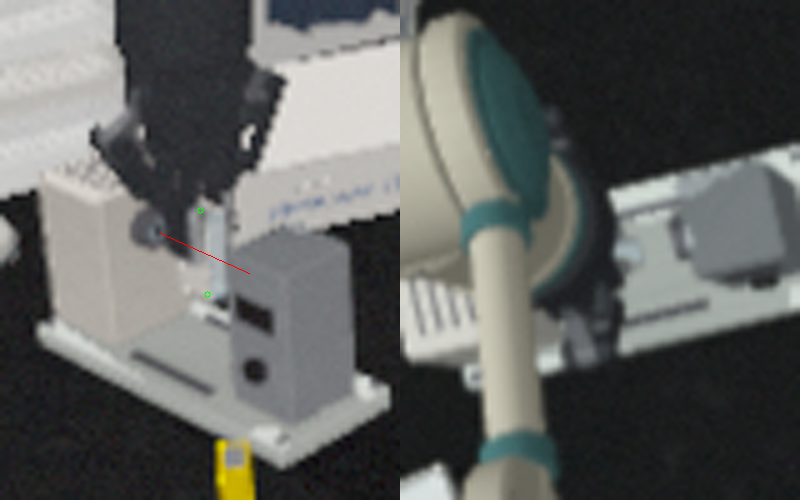

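The cuvette sits in the gap on the beam line (side crop around (207,252), with its ends at the predicted marks), and there is no contact force. Handing in.

```bash
python3 -c "
from rig import job; print(job.sign_off())"
```

```text
the job is handed in; nothing more can be done
None
```

I pressed the pedal to its stop and let it come up, then took the tall cuvette by its frosted faces and am holding it upright in the photometer beam; it was handed in after about 10.6 s, and the sign-off gave no verdict.

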